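Press a bonded tooth block in locking pliers and release it

TASK

The yellow tooth block has just been bonded and must be pressed in its locking pliers. Squeeze the handles of the pliers that hold the yellow block until they snap over centre and stay locked by themselves, let go and leave them locked, untouched, for three seconds; then pull the orange release lever outward so that the pliers spring open again, leaving the yellow block standing between the jaws. Leave the other pliers, with the pink block, alone.

Things in the scene. Friction and masses are not known exactly. Their poses are not given: they have to be found in the camera images.
- pliers: Locking pliers holding the yellow block, lying on their side on a grey stand fixed to the bench. Origin on the bench below the jaw pivot; x along the fixed handle towards the jaws, y from moving to fixed handle, z up. Two dark grey handle bars 18 mm tall, 61 to 79 mm above the bench, free below, x = -45 to -130 mm: fixed one at y = 3 to 12 mm, moving one at y = -3 to -12 mm when locked.
- pliers_squeeze (a point): Where to squeeze: fixed point midway between the locked handles, 70 mm above the bench (x = -110, y = 0 in the pliers' frame). Here the fixed handle's outer face is at y = +12 mm and the moving one's at y = -32 mm open, -12 mm locked. Only the moving handle moves: press it with about 12 N, or close two fingers centred at y = 0 to 5 mm.
- pliers_handle (a joint): Angle of the moving handle (upright hinge at x = -20, y = -7.5 mm in the pliers' frame), rad: 0 open, 0.22 fully squeezed and locked (handles parallel). A spring pushes it open below 0.11 (the centre) and shut above that, so it stays at either end by itself.
- pliers_knob (a point): Top centre of the orange release lever's upright knob: round post 14 mm thick, 62 to 108 mm above the bench, nothing below; handles end 38 mm in front. Locked: x = -168, y = -7 mm in the pliers' frame; open: 32 mm farther to -y. To release, hook or pinch it and pull it to -y (away from the fixed handle) 50 to 60 mm from the locked place, about 5 N; its stop is at 63 mm or more.
- pliers_lever (a joint): Angle of the release lever, hinged in the moving handle 68 mm in front of its knob, rad: 0 at rest, grows to 0.5 as the knob is pulled away from the fixed handle; a light spring returns it. At about 0.3 it forces the locked handle back over centre and the pliers spring open.
- block: Yellow tooth block with a small cream tooth on top, 22 x 22 mm, 46 mm tall over all, about 40 g, standing loose on the stand (50 mm above the bench) between the jaws, at x = 45 mm in the pliers' frame. Origin at the centre of its underside. The closing jaw pushes it a few mm against the fixed jaw.
- spare_handle (a joint): Angle of the moving handle of the other, like pliers, which hold a pink block and stand 0.28 to 0.46 m to one side: 0 open. To be left alone.
There are look-alikes about, which are no part of the job. There is more than one size of the block; the job needs the smaller.

How it is judged (in metres and radians):
On the way, in this order (a step that is already met when the one before it is completed fails the run):
1. the pliers with the yellow block are locked over centre on it and stay so untouched (value of joint pliers_handle above 0.18 rad and contact force between each of the fingers, the arm and pliers below 0.2 N and distance of block from where it was at the start of the episode below 0.02 m), for 2.5 s.
2. the release lever is pulled (value of joint pliers_lever above 0.15 rad), for 0.05 s.
At the end, for the whole second after the job is handed in: after being locked and left untouched for 2.5 s or more and then released by the lever (pulled beyond 0.15 rad), the handle is open again (below 0.04 rad) and at rest; the yellow block stands upright (within 0.2 rad), at rest, within 20 mm of where it began (value of joint pliers_handle below 0.04 rad and velocity of joint pliers_handle between -0.05 and 0.05 rad/s and distance of block from where it was at the start of the episode below 0.02 m and angle between block's own z axis and vertical below 0.2 rad and linear speed of block below 0.02 m/s).
It fails at once if the handles of the other pliers are squeezed (beyond 0.06 rad) (value of joint spare_handle above 0.06 rad).
It also fails if it takes over 45 s, if anything falls off the work surface, if the arm or the gripper's body presses on something with over 40 N, if the wrist force passes 120 N, or if a joint passes its speed limit or range.

ROBOT

A 6-joint arm with a two-finger parallel gripper is mounted at the origin on the work surface. World frame = base frame: x ahead of the robot, y to its left, z up, the work surface at z = 0. Lengths are in m, angles in degrees, forces in N, time in s.
With the tool pointing down it reaches from about 0.325 to 0.9 m from the base axis. Payload 6.1 kg.
Tool frame: the origin (TCP) lies midway between the tips of the shut fingers; the grasp point (between the pads) lies 19 mm behind it; z points along the fingers, y is the direction in which the jaws open and shut (so a half turn about z gives the same grasp; the last joint's range is limited). The gripper opens to 85 mm and grips with 20 to 120 N. Pads are 22 mm wide; open, the fingers measure 114 mm over their backs; the gripper's body (76 mm by 85 mm) begins 54 mm behind the grasp point. The pads swing forward as they close: fully open they stand 13 mm farther back than shut.
Start: joints at [-70.25, 12.628, 87.462, -0, 79.91, -7.225], TCP at [0.283, -0.557, 0.231] pointing down, gripper open.
Joint ranges: [-170.65, 170.65], [-52.31, 119.04], [5.05, 147.46], [-71.25, 251.25], [11.57, 151.72], [-153.62, 153.62]. Speed limits (degrees/s): [147.25, 147.25, 172.46, 180, 180, 180].

INTERFACE

Orientations are given as a 3x3 rotation matrix whose columns are the frame's x, y, z axes.
In Python, from bench import monitor, capture, r, search_frame, tip_of gives the robot as it stands.
- The arm moves only by the tool jog_arm, never from a script. Its argument "targets" is a list of rows, each a list of 3 entries, a list of its own where there are three numbers: the shift along the tool's x, y, z in mm, then the turn, a rotation vector about the tool's x, y, z in rad, then the opening, from 0 (shut) to 1 (fully open). In form: [[[tx, ty, tz], [rx, ry, rz], gripper], ...]. A call has 1 to 10 rows; each row shifts and turns the commanded pose from where the row before left it, along the tool's axes as they then stand; what a row does not reach is not made up. A row lasts 1/8 s, in which the tool goes at most 62.5 mm and 10.7 degrees, less where a joint would pass 70% of its speed; a pose out of reach is approached as far as the arm can. A call with a gripper value outside its range is refused whole. The fingers move at their own pace and stop on an object; the grip force is fixed at half the most. Time passes only in rows, so rows that do not move let the fingers close. It gives the time, the measured TCP pose, the force and the opening at its end, in the units of the state.
- monitor.get_state(): the state, without advancing time (a new reading comes with each control period).
- capture(name): name is "side" or "top" or "wrist"; returns a dict with "pixels" (384x512x3 uint8, red, green, blue), "z_map" (384x512 float32, m along the optical axis (not along the pixel's ray), 0 where there is no reading), "mtx" (3x3 intrinsics, pixels), "world_to_cam" (4x4, takes a point from world to camera coordinates); the wrist camera has in their place "mount" (4x4, takes a point from camera to tool coordinates, whose origin is the TCP and whose axes are the flange's). Camera axes: x right, y up, looking along -z (the intrinsics and any distortion apply to the point x, -y, -z); pixel columns grow to the right and rows downward; lengths in m; the calibration is good to about 2 mm. The wrist camera is an equidistant fisheye: a pixel r from the principal point sees the ray r / f radians off the axis. A picture is of the moment at which its call begins: read the wrist's pose just before it.
- r.finish_job(): hands the job in, once; it reports no verdict.
Trained networks look in a picture, given as the dict that the camera call returned (one of the last four; its "shot" number tells which), for a name from the list of things; names that differ only in an ending like _2 or _b are one class to them, and where a whole thing is asked for, a point or a joint stands for the part that bears it (a point fixed in the world has none). Each returns a list of dicts, best first, with "confidence" (0 to 1); they miss things now and then, are a little off and sometimes report something else, mostly with a low value. They report only what shows in the picture. A call takes as long as a camera call. They do not tell look-alikes from the thing itself.
- search_frame(name, picture): "extent" ([centre column, centre row, width, height] as shares, 0 to 1, of the picture: columns of its width, rows of its height, round what is visible of it).
- tip_of(name, picture): "at" ([row, column] as shares, 0 to 1, of the picture: columns of its width, rows of its height: a listed point, or the origin of a listed thing).
The state is a dict: "time_s": time; "joint_pos": joint angles; "qd": joint speeds; "effort": joint torques, N m; "eef_pos": TCP position; "eef_rot": TCP orientation; "wrist_force": force on the tool from outside, world axes, zero at the start; "wrist_torque": the same for the moment, N m; "opening": opening from 0.0 (shut) to 1.0 (fully open).
Only numpy, scipy, OpenCV 4.12 (cv2) and the standard library are available. Lean on these libraries where they do the work, as an engineer would, in place of code of your own. Each camera call takes 0.05 s, during which the arm holds its last target.

## Working session

There is one attempt and no reset: what is moved stays moved. The work goes in short steps, Python scripts to look and compute and a tool call to move; the robot and the scene stay as the last step left them, time stands still between calls to the robot, and variables do not carry over. Pictures are saved under pics/ and viewed, and the job is handed in when it is done.

Besides the shell and the picture viewer there is one more tool, called as name(argument=value, ...), one argument or row to a line, values as JSON. jog_arm: Moves the arm, as the interface text tells. Its arguments: {"type":"object","properties":{"targets":{"type":"array"}},"required":["targets"]}

```bash
ls; mkdir -p pics
cat > h.py <<'E'
import numpy as np, cv2
from bench import monitor, capture, r, search_frame, tip_of
def save(p,n,crop=None,s=1):
    im=cv2.cvtColor(p["pixels"],cv2.COLOR_RGB2BGR)
    if crop: c0,r0,c1,r1=crop; im=im[r0:r1,c0:c1]
    if s!=1: im=cv2.resize(im,None,fx=s,fy=s,interpolation=cv2.INTER_CUBIC)
    cv2.imwrite("pics/"+n+".png",im)
def w(p,col,row,z=None):
    """world point at pixel; by depth or by plane z"""
    K=np.array(p["mtx"]);M=np.array(p["world_to_cam"]);R=M[:3,:3];t=M[:3,3]
    d=np.array([(col-K[0,2])/K[0,0],-(row-K[1,2])/K[1,1],-1.])
    o=-R.T@t; dw=R.T@d
    if z is None: s=p["z_map"][int(round(row)),int(round(col))]
    else: s=(z-o[2])/dw[2]
    return o+s*dw
E
python3 - <<'E'
from h import *
for n in ["top","side"]:
    p=capture(n); save(p,n+"0",s=1.5)
    print(n,[k for k in p], p["mtx"], p["world_to_cam"])
    for k in ["pliers","pliers_squeeze","pliers_knob","block"]:
        for d in tip_of(k,p)[:4]: 
            rr,cc=d["at"][0]*384,d["at"][1]*512
            print(k,"tip",round(d["confidence"],2),round(cc),round(rr),w(p,min(cc,511),min(rr,383)).round(3))
        for d in search_frame(k,p)[:4]:
            e=np.array(d["extent"])*[512,384,512,384]; print(k,"box",round(d["confidence"],2),e.round())
E
```

```text
pics
top ['pixels', 'z_map', 'mtx', 'world_to_cam', 'shot'] [[435.22766582   0.         254.51162656]
 [  0.         435.22766582 191.08180493]
 [  0.           0.           1.        ]] [[-0.02851734 -0.99956207 -0.00790177 -0.02382767]
 [ 0.9808317  -0.02950559  0.19260995 -0.62820985]
 [-0.19275874 -0.00225759  0.98124358 -0.91043221]
 [ 0.          0.          0.          1.        ]]
pliers tip 0.63 148 195 [0.621 0.19  0.08 ]
pliers box 0.66 [152. 218.  53. 113.]
pliers_squeeze tip 0.77 133 244 [ 0.522  0.243 -0.   ]
pliers_squeeze box 0.9 [152. 219.  52. 111.]
pliers_knob tip 0.47 140 274 [0.452 0.196 0.109]
pliers_knob box 0.44 [146. 266.  10.  17.]
block tip 0.62 200 190 [0.636 0.081 0.049]
block tip 0.54 147 181 [0.656 0.196 0.071]
block box 0.79 [200. 192.  18.  17.]
block box 0.46 [147. 178.  18.  14.]
side ['pixels', 'z_map', 'mtx', 'world_to_cam', 'shot'] [[452.39157804   0.         248.80717624]
 [  0.         452.39157804 187.04138703]
 [  0.           0.           1.        ]] [[-0.85088876 -0.52521129 -0.01189174  0.48659802]
 [ 0.37370974 -0.62104185  0.68894706 -0.32059315]
 [-0.36922805  0.58177326  0.7247141  -0.74134305]
 [ 0.          0.          0.          1.        ]]
pliers tip 0.83 166 299 [0.597 0.229 0.066]
pliers box 0.67 [183. 291. 136.  83.]
pliers_squeeze tip 0.76 207 318 [0.541 0.196 0.   ]
pliers_squeeze box 0.72 [182. 293. 135.  82.]
pliers_knob tip 0.54 245 308 [0.459 0.191 0.108]
pliers_knob box 0.69 [222. 314.  53.  28.]
block tip 0.64 149 274 [0.66  0.202 0.061]
block tip 0.56 199 250 [0.632 0.092 0.023]
block box 0.9 [198. 248.  23.  27.]
block box 0.55 [146. 270.  19.  22.]
```

View pics/top0.png

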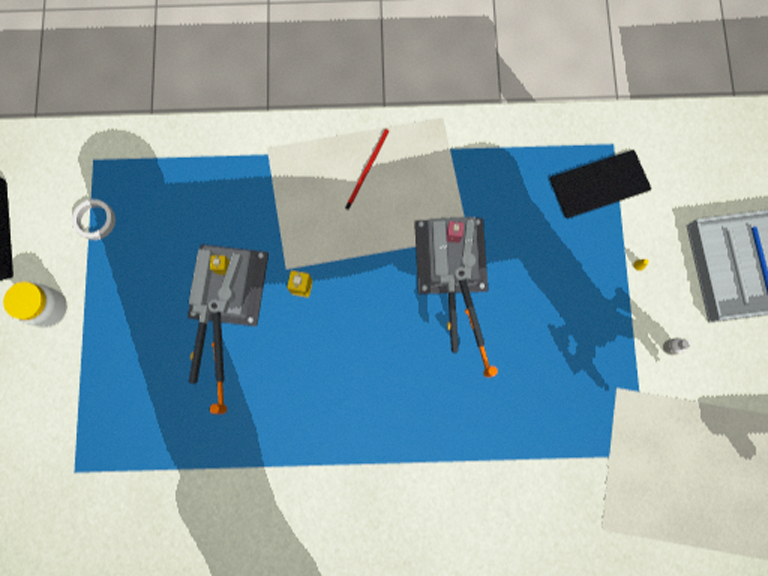

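View pics/side0.png

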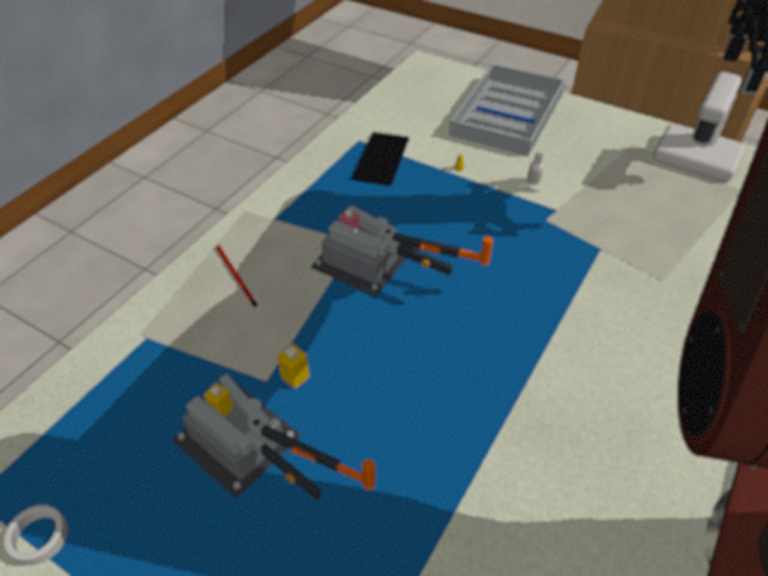

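The scene holds two yellow blocks. One is in the left pliers' jaws at top px (146,175), the other stands loose on the bench at (200,190) and looks bigger. The job's pliers are the left ones, with the knob at (145,272). The right pliers hold the pink block. I'll confirm this in a crop and fit the handle geometry from depth.

```bash
cat > fit.py <<'E'
from h import *
def cloud(p):
    K=np.array(p["mtx"]);M=np.array(p["world_to_cam"]);R=M[:3,:3];t=M[:3,3]
    v,u=np.mgrid[0:384,0:512]; d=np.stack([(u-K[0,2])/K[0,0],-(v-K[1,2])/K[1,1],-np.ones(u.shape)],-1)*p["z_map"][...,None]
    return (d-t)@R
E
python3 - <<'E'
from fit import *
p=capture("top"); save(p,"crop1",(110,150,220,285),5)
X=cloud(p); P=p["pixels"].astype(int)
reg=np.zeros((384,512),bool); reg[205:285,115:165]=1
z=X[...,2]
dark=(P.max(-1)<75)
m=reg&(z>0.07)&(z<0.09)
sat=P.max(-1)-P.min(-1)
for name,mm in [("dark",m&(sat<40)),("orange",reg&(z>0.05)&(sat>80)&(P[...,0]>120))]:
    n,l,st,c=cv2.connectedComponentsWithStats(mm.astype(np.uint8))
    for i in range(1,n):
        if st[i,4]<8: continue
        q=X[l==i]; print(name,st[i],q.mean(0).round(4),q.min(0).round(3),q.max(0).round(3))
for rr in range(208,278,4):
    print(rr,[(c,round(X[rr,c,0],3),round(X[rr,c,1],3),round(z[rr,c],3)) for c in range(118,162) if z[rr,c]>0.05][::2])
E
```

```text
dark [126 205  25  51 513] [0.5518 0.2118 0.0773] [0.493 0.187 0.07 ] [0.601 0.237 0.084]
orange [140 254   8  22  76] [0.468  0.1899 0.1014] [ 0.44  -0.044  0.072] [0.494 0.198 1.014]
208 [(129, np.float64(0.595), np.float64(0.232), np.float64(0.078)), (131, np.float64(0.594), np.float64(0.227), np.float64(0.08)), (133, np.float64(0.595), np.float64(0.224), np.float64(0.076)), (135, np.float64(0.594), np.float64(0.219), np.float64(0.079)), (137, np.float64(0.594), np.float64(0.216), np.float64(0.075)), (139, np.float64(0.596), np.float64(0.214), np.float64(0.064)), (143, np.float64(0.593), np.float64(0.202), np.float64(0.079)), (145, np.float64(0.594), np.float64(0.198), np.float64(0.076)), (147, np.float64(0.593), np.float64(0.193), np.float64(0.079)), (149, np.float64(0.594), np.float64(0.19), np.float64(0.072)), (156, np.float64(0.597), np.float64(0.18), np.float64(0.051))]
212 [(133, np.float64(0.586), np.float64(0.224), np.float64(0.077)), (135, np.float64(0.585), np.float64(0.219), np.float64(0.08)), (137, np.float64(0.586), np.float64(0.215), np.float64(0.075)), (142, np.floa
[... 4471 characters left out ...]
0.473), np.float64(0.192), np.float64(0.074))]
268 [(140, np.float64(0.44), np.float64(-0.044), np.float64(1.014)), (146, np.float64(0.464), np.float64(0.193), np.float64(0.079)), (148, np.float64(0.465), np.float64(0.191), np.float64(0.069))]
272 [(140, np.float64(0.456), np.float64(0.198), np.float64(0.107)), (142, np.float64(0.456), np.float64(0.193), np.float64(0.108)), (144, np.float64(0.456), np.float64(0.19), np.float64(0.105)), (146, np.float64(0.456), np.float64(0.186), np.float64(0.104)), (148, np.float64(0.456), np.float64(0.186), np.float64(0.088)), (150, np.float64(0.456), np.float64(0.186), np.float64(0.072))]
276 [(127, np.float64(0.44), np.float64(-0.044), np.float64(1.014))]
```

View pics/crop1.png

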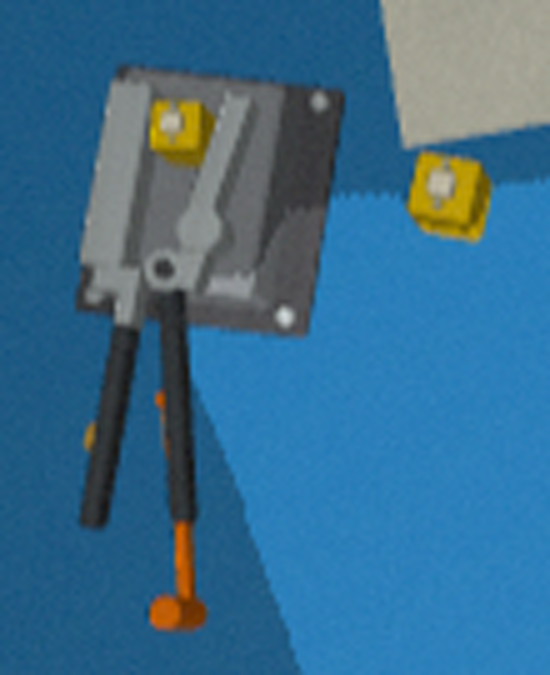

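Run:
```python
from fit import *
p=capture("top"); X=cloud(p); P=p["pixels"].astype(int); z=X[...,2]; sat=P.max(-1)-P.min(-1)
m=(z>0.0745)&(z<0.085)&(sat<45); reg=np.zeros_like(m); reg[214:253,122:138]=1
q=X[m&reg][:,:2]; l=cv2.fitLine(q.astype(np.float32),cv2.DIST_HUBER,0,.001,.001).ravel(); 
l[:2]*=np.sign(l[0]); print(l, np.degrees(np.arctan2(l[1],l[0])))
reg[:]=0; reg[214:253,139:155]=1
q=X[m&reg][:,:2]; l2=cv2.fitLine(q.astype(np.float32),cv2.DIST_HUBER,0,.001,.001).ravel();l2[:2]*=np.sign(l2[0]); print(l2,np.degrees(np.arctan2(l2[1],l2[0])))
k=(z>0.1)&(z<.115)&(sat>80);k[:265]=0;k[280:]=0;k[:,:130]=0;k[:,160:]=0; print("knob",X[k].mean(0),k.sum())
u=l[:2];n=np.array([-u[1],u[0]])
kn=X[k].mean(0)[:2]; c=l[2:]-7.5e-3*n  # point on y=0
print("knob y",(kn-c)@n)
O=c+u*((kn-c)@u+.168); print("O",O,"squeeze",O-.11*u,"yaw",np.degrees(np.arctan2(u[1],u[0])),"blk",O+.045*u)
s=monitor.get_state(); print(s["eef_pos"],np.array(s["eef_rot"]).round(3).tolist(),s["joint_pos"],s["time_s"],s["opening"])
```

```text
[ 0.9895536  -0.14416581  0.5390837   0.22657822] -8.288977
[0.99708647 0.07627957 0.53892773 0.1972938 ] 4.3747463
knob [0.45509959 0.19158057 0.10689032] 36
knob y -0.039239681693403694
O [0.62700161 0.20619048] squeeze [0.51815072 0.22204872] yaw -8.288977 blk [0.67153152 0.19970302]
[ 0.28350135 -0.55700228  0.23128167] [[0.891, 0.454, 0.0], [0.454, -0.891, 0.0], [0.0, -0.0, -1.0]] [-7.02497763e+01  1.26297738e+01  8.74618634e+01  3.26059420e-04
  7.99090256e+01 -7.22639510e+00] 1.0 0.9974636979079953
```

jog_arm(
  targets=[
    [[40,-42,0],[0,0,0],1],
    [[40,-42,0],[0,0,0],1],
    [[40,-42,0],[0,0,0],1],
    [[40,-42,0],[0,0,0],1],
    [[40,-42,0],[0,0,0],1],
    [[40,-42,0],[0,0,0],1],
    [[40,-42,0],[0,0,0],1],
    [[40,-42,0],[0,0,0],1],
    [[40,-42,0],[0,0,0],1],
    [[40,-42,0],[0,0,0],1],
  ],
)

```text
time_s: 2.25
eef_pos: [0.4499, 0.0006, 0.2318]
eef_rot: [[0.891, 0.454, 0.001], [0.454, -0.891, -0.0], [0.001, 0.001, -1.0]]
wrist_force: [0.3, -1.2, -0.0]
opening: 1.002
```

jog_arm(
  targets=[
    [[40,-42,0],[0,0,0],1],
    [[40,-42,0],[0,0,0],1],
    [[40,-42,0],[0,0,0],1],
    [[40,-40,0],[0,0,0],1],
    [[0,0,0],[0,0,-0.18],1],
    [[0,0,0],[0,0,-0.18],1],
    [[0,0,0],[0,0,-0.18],1],
    [[0,0,0],[0,0,-0.18],1],
    [[0,0,0],[0,0,-0.18],1],
    [[0,0,0],[0,0,-0.18],1],
  ],
)

```text
time_s: 3.5
eef_pos: [0.5168, 0.2193, 0.2314]
eef_rot: [[0.014, 1.0, 0.0], [1.0, -0.014, 0.0], [0.0, 0.0, -1.0]]
wrist_force: [-0.2, -0.2, -0.4]
opening: 1.0
```

jog_arm(
  targets=[
    [[0,0,0],[0,0,-0.18],1],
    [[0,0,0],[0,0,-0.18],1],
    [[0,0,0],[0,0,-0.18],1],
    [[0,0,0],[0,0,-0.18],1],
    [[0,0,0],[0,0,-0.18],1],
    [[0,0,0],[0,0,-0.18],1],
    [[0,0,0],[0,0,-0.18],1],
    [[0,0,0],[0,0,-0.18],1],
    [[0,0,0],[0,0,0],1],
  ],
)

```text
time_s: 4.62
eef_pos: [0.5168, 0.2193, 0.2314]
eef_rot: [[-0.988, 0.152, 0.0], [0.152, 0.988, 0.0], [-0.0, 0.0, -1.0]]
wrist_force: [-0.1, -0.6, -0.2]
opening: 1.0
```

```bash
cat >> fit.py <<'E'
def wristproj(p,s,Pw):
    K=np.array(p["mtx"]);M=np.array(p["mount"]);R=np.array(s["eef_rot"]);t=np.array(s["eef_pos"])
    pt=R.T@(np.array(Pw)-t); c=np.linalg.inv(M)@np.r_[pt,1]; v=np.array([c[0],-c[1],-c[2]])
    rho=np.hypot(v[0],v[1]);th=np.arctan2(rho,v[2]); return K[0,2]+K[0,0]*th*v[0]/rho, K[1,2]+K[1,1]*th*v[1]/rho
def wristpt(p,s,col,row,z):
    K=np.array(p["mtx"]);M=np.array(p["mount"]);R=np.array(s["eef_rot"]);t=np.array(s["eef_pos"])
    a,b=(col-K[0,2])/K[0,0],(row-K[1,2])/K[1,1]; th=np.hypot(a,b)
    d=np.array([np.sin(th)*a/th,-np.sin(th)*b/th,-np.cos(th)])
    o=R@M[:3,3]+t; dw=R@M[:3,:3]@d; return o+dw*(z-o[2])/dw[2]
O=np.array([.627,.2062]);yw=np.radians(-8.29);u=np.array([np.cos(yw),np.sin(yw)]);n=np.array([-u[1],u[0]])
def F(x,y,z): return np.r_[O+u*x/1e3+n*y/1e3,z/1e3]
def inv(P): d=np.array(P)[:2]-O; return np.r_[d@u,d@n,P[2]]*1e3
E
python3 - <<'E'
from fit import *
s=monitor.get_state(); p=capture("wrist"); 
im=p["pixels"].copy()
for q in [(-110,12,79),(-110,-32,79),(-130,3,79),(-130,12,79),(-168,-39,108),(45,0,96),(-20,-7.5,80)]:
    c=wristproj(p,s,F(*q)); print(q,np.round(c)); cv2.drawMarker(im,(int(c[0]),int(c[1])),(0,255,0),0,8,1)
p["pixels"]=im; save(p,"w1",s=1.5)
p=capture("side"); save(p,"s1",(120,230,270,350),5)
E
```

```text
(-110, 12, 79) [271. 179.]
(-110, -32, 79) [229. 179.]
(-130, 3, 79) [263. 159.]
(-130, 12, 79) [272. 159.]
(-168, -39, 108) [216. 124.]
(45, 0, 96) [260. 310.]
(-20, -7.5, 80) [253. 257.]
```

View pics/w1.png

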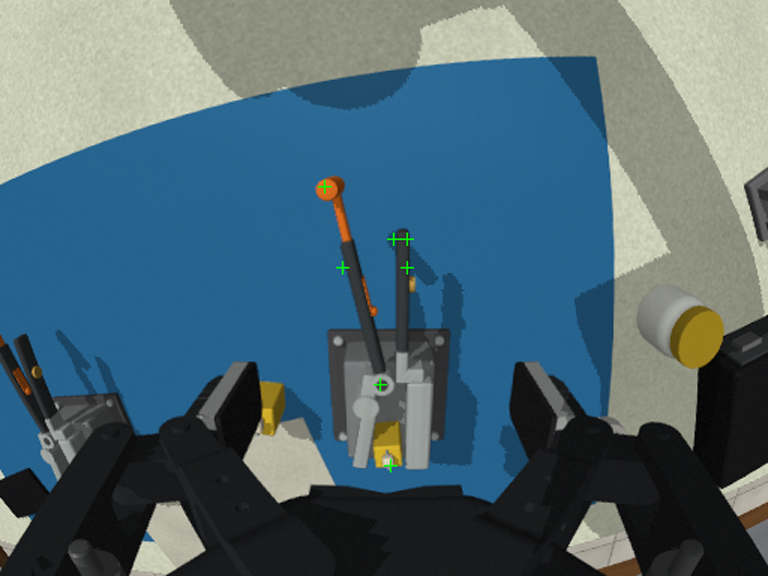

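View pics/s1.png

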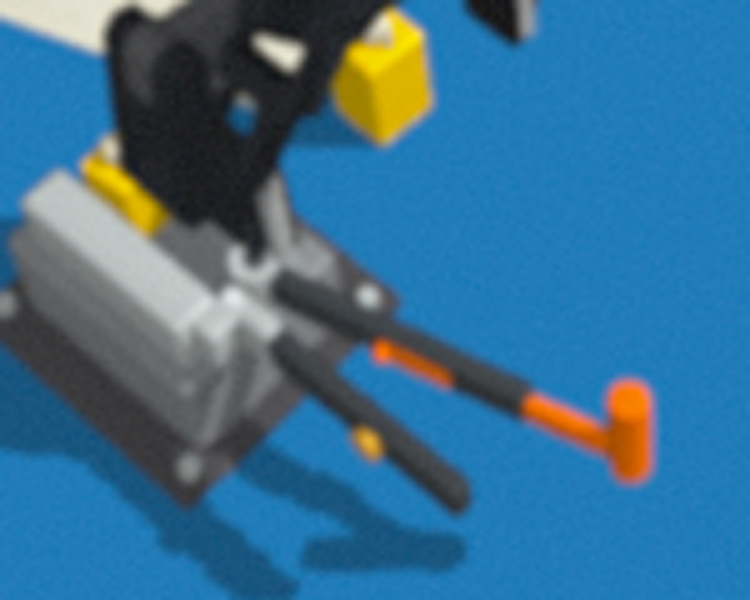

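Run:
```python
from fit import *
s=monitor.get_state(); p=capture("wrist"); print(np.array(p["mount"]).round(3).tolist())
R=np.array(s["eef_rot"]); 
for tgt in [F(-115,2.5,54)]: print(tgt, R.T@(tgt-np.array(s["eef_pos"]))*1e3)
```

```text
[[0.001, 0.958, 0.287, 0.073], [1.0, -0.001, -0.0, -0.0], [-0.0, 0.287, -0.958, -0.143], [0.0, 0.0, 0.0, 1.0]]
[0.5135621  0.22525498 0.054     ] [  4.12386814   5.42172703 177.36786007]
```

jog_arm(
  targets=[
    [[4,5,0],[0,0,0],1],
    [[0,0,40],[0,0,0],1],
    [[0,0,40],[0,0,0],1],
    [[0,0,30],[0,0,0],1],
    [[0,0,0],[0,0,0],1],
    [[0,0,0],[0,0,0],1],
  ],
)

```text
time_s: 5.52
eef_pos: [0.5143, 0.2252, 0.1227]
eef_rot: [[-0.989, 0.151, 0.002], [0.151, 0.989, 0.001], [-0.002, 0.001, -1.0]]
wrist_force: [-0.2, 0.4, 1.1]
opening: 1.002
```

Run:
```python
from fit import *
s=monitor.get_state(); p=capture("wrist"); save(p,"w2",s=1.5); print(inv(s["eef_pos"]))
```

```text
[-114.23626767    2.59678754  122.69331468]
```

View pics/w2.png

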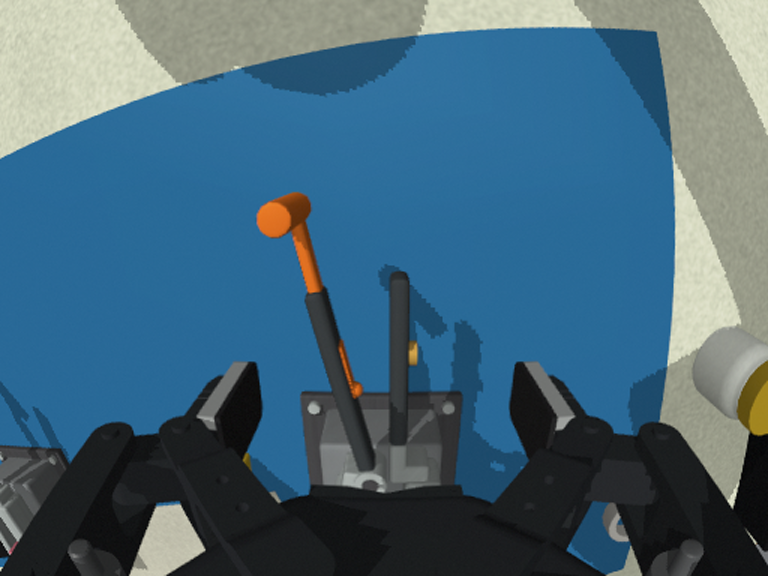

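The handles lie between the fingers, the moving one at about (330,350) and the fixed one at (398,350). Going down.

jog_arm(
  targets=[
    [[0,0,25],[0,0,0],1],
    [[0,0,25],[0,0,0],1],
    [[0,0,18],[0,0,0],1],
    [[0,0,0],[0,0,0],1],
    [[0,0,0],[0,0,0],1],
  ],
)

```text
time_s: 6.2
eef_pos: [0.5145, 0.2251, 0.0545]
eef_rot: [[-0.989, 0.15, 0.002], [0.15, 0.989, 0.001], [-0.002, 0.001, -1.0]]
wrist_force: [-0.7, -0.5, 0.2]
opening: 1.003
```

jog_arm(
  targets=[
    [[0,0,0],[0,0,0],0.6],
    [[0,0,0],[0,0,0],0.5],
    [[0,0,0],[0,0,0],0.42],
    [[0,0,0],[0,0,0],0.38],
    [[0,0,0],[0,0,0],0.35],
    [[0,0,0],[0,0,0],0.33],
    [[0,0,0],[0,0,0],0.33],
  ],
)

```text
time_s: 7.08
eef_pos: [0.5135, 0.2249, 0.0532]
eef_rot: [[-0.989, 0.15, -0.0], [0.15, 0.989, 0.0], [0.0, 0.0, -1.0]]
wrist_force: [0.4, -0.4, -0.0]
opening: 0.332
```

jog_arm(
  targets=[
    [[0,0,0],[0,0,0],0.3],
    [[0,0,0],[0,0,0],0.3],
  ],
)

```text
time_s: 7.32
eef_pos: [0.5135, 0.2248, 0.0533]
eef_rot: [[-0.989, 0.15, -0.0], [0.15, 0.989, 0.0], [0.0, -0.0, -1.0]]
wrist_force: [0.7, -0.2, -0.4]
opening: 0.302
```

Run:
```python
from fit import *
p=capture("wrist"); save(p,"w3",s=1.5);
```

```text
(no output)
```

View pics/w3.png

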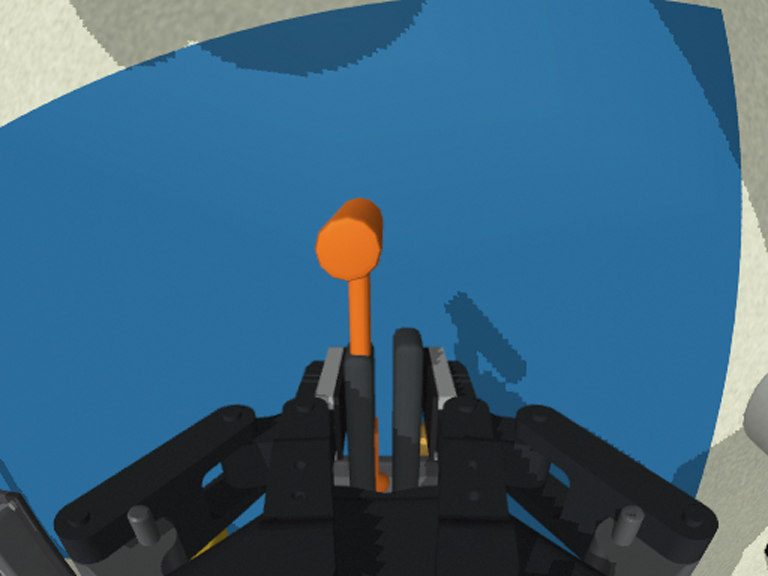

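The handles now look parallel, with the moving bar at x≈360 and the fixed one at 405. I'll squeeze slightly more, then open and watch.

jog_arm(
  targets=[
    [[0,0,0],[0,0,0],0.27],
    [[0,0,0],[0,0,0],0.25],
    [[0,0,0],[0,0,0],0.25],
  ],
)

```text
time_s: 7.75
eef_pos: [0.5135, 0.2245, 0.0535]
eef_rot: [[-0.989, 0.15, -0.0], [0.15, 0.989, -0.001], [0.0, -0.001, -1.0]]
wrist_force: [-2.6, -5.1, 5.2]
opening: 0.263
```

jog_arm(
  targets=[
    [[0,0,0],[0,0,0],1],
    [[0,0,0],[0,0,0],1],
    [[0,0,0],[0,0,0],1],
    [[0,0,0],[0,0,0],1],
    [[0,0,0],[0,0,0],1],
    [[0,0,0],[0,0,0],1],
  ],
)

```text
time_s: 8.5
eef_pos: [0.5136, 0.2248, 0.0533]
eef_rot: [[-0.989, 0.15, 0.0], [0.15, 0.989, 0.0], [0.0, 0.0, -1.0]]
wrist_force: [-0.0, 0.2, 0.8]
opening: 0.999
```

Run:
```python
from fit import *
p=capture("wrist"); save(p,"w4",s=1.5);
```

```text
(no output)
```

View pics/w4.png

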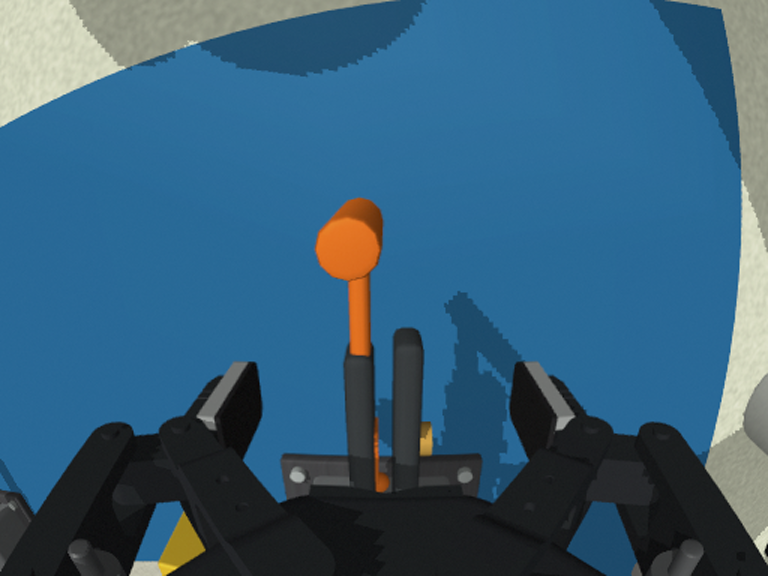

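Locked: the handles stay parallel with the fingers clear. Raising straight up and moving over the knob while the untouched time runs.

jog_arm(
  targets=[
    [[0,0,-30],[0,0,0],1],
    [[0,0,-40],[0,0,0],1],
    [[0,0,-40],[0,0,0],1],
    [[0,0,-25],[0,0,0],1],
    [[30,-5,0],[0,0,0],1],
    [[22,-4,0],[0,0,0],1],
    [[0,0,0],[0,0,0],1],
    [[0,0,0],[0,0,0],1],
  ],
)

```text
time_s: 9.55
eef_pos: [0.4615, 0.2238, 0.1886]
eef_rot: [[-0.989, 0.15, 0.001], [0.15, 0.989, 0.0], [-0.001, 0.0, -1.0]]
wrist_force: [-0.1, 0.4, -0.5]
opening: 0.998
```

Run:
```python
from fit import *
s=monitor.get_state(); p=capture("wrist"); save(p,"w5",s=1.5); print(inv(s["eef_pos"]),wristproj(p,s,F(-168,-7,108)))
P=p["pixels"].astype(int); m=(P[...,0]>150)&(P[...,2]<60)&(P[...,1]<150)
k,l,st,c=cv2.connectedComponentsWithStats(m.astype(np.uint8)); print(st[1:],c[1:])
p=capture("top"); save(p,"t5",(110,150,220,285),5)
```

```text
[-166.29886794   -6.4603145   188.56457613] (np.float64(256.07152235384586), np.float64(197.42780897666123))
[[250 175  17  50 402]
 [278 258   3   1   3]
 [262 261   1   1   1]
 [462 260  30  35 615]
 [262 270   4   6  15]
 [ 18 296   1   1   1]
 [ 14 303   2   4   6]
 [182 303   2   1   2]
 [167 312   1   1   1]
 [177 324   1   2   2]
 [181 325   2   6   7]] [[257.32835821 197.55721393]
 [279.         258.        ]
 [262.         261.        ]
 [476.63739837 275.96260163]
 [263.13333333 272.6       ]
 [ 18.         296.        ]
 [ 14.66666667 304.5       ]
 [182.5        303.        ]
 [167.         312.        ]
 [177.         324.5       ]
 [181.71428571 327.85714286]]
```

View pics/w5.png

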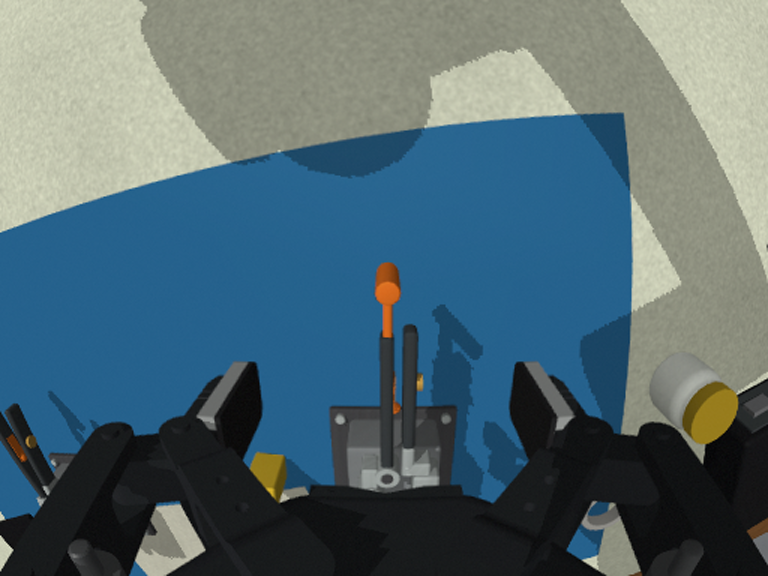

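View pics/t5.png

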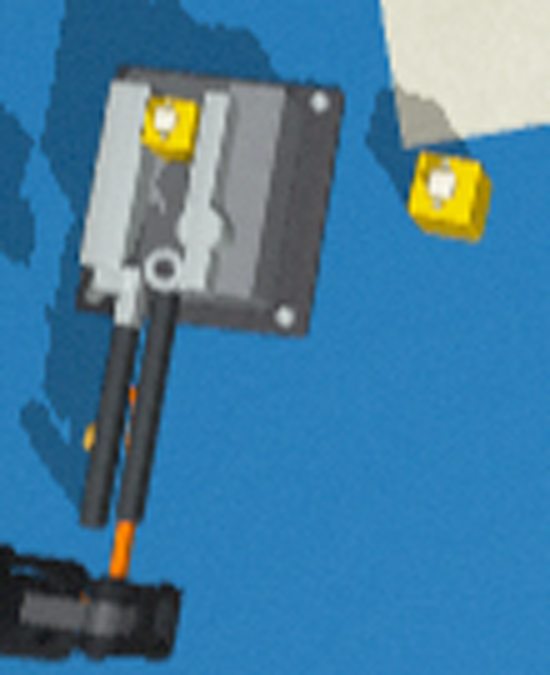

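Both views show it locked, with the block held between the jaws. The knob is at wrist px (388,293), about 2 mm from where I predicted. Waiting out the three seconds while hovering.

jog_arm(
  targets=[
    [[4,1,0],[0,0,0],1],
    [[0,0,0],[0,0,0],1],
    [[0,0,0],[0,0,0],1],
    [[0,0,0],[0,0,0],1],
    [[0,0,0],[0,0,0],1],
    [[0,0,0],[0,0,0],1],
    [[0,0,0],[0,0,0],1],
    [[0,0,0],[0,0,0],1],
    [[0,0,0],[0,0,0],1],
    [[0,0,0],[0,0,0],1],
  ],
)

```text
time_s: 10.9
eef_pos: [0.457, 0.2253, 0.1883]
eef_rot: [[-0.989, 0.15, -0.0], [0.15, 0.989, -0.0], [0.0, -0.0, -1.0]]
wrist_force: [-0.2, -0.2, -0.2]
opening: 0.999
```

jog_arm(
  targets=[
    [[0,0,0],[0,0,0],1],
    [[0,0,0],[0,0,0],1],
    [[0,0,0],[0,0,0],1],
    [[0,0,0],[0,0,0],1],
    [[0,0,0],[0,0,0],1],
    [[0,0,0],[0,0,0],1],
    [[0,0,40],[0,0,0],1],
    [[0,0,40],[0,0,0],1],
    [[0,0,34],[0,0,0],1],
    [[0,0,0],[0,0,0],1],
  ],
)

```text
time_s: 12.15
eef_pos: [0.4544, 0.2245, 0.0716]
eef_rot: [[-0.989, 0.15, -0.006], [0.15, 0.989, -0.002], [0.006, -0.003, -1.0]]
wrist_force: [0.1, -1.0, 0.1]
opening: 1.005
```

jog_arm(
  targets=[
    [[0,0,0],[0,0,0],0.6],
    [[0,0,0],[0,0,0],0.45],
    [[0,0,0],[0,0,0],0.35],
    [[0,0,0],[0,0,0],0.35],
    [[0,0,0],[0,0,0],0.35],
  ],
)

```text
time_s: 12.78
eef_pos: [0.4571, 0.2254, 0.0745]
eef_rot: [[-0.989, 0.15, 0.0], [0.15, 0.989, 0.0], [-0.0, 0.0, -1.0]]
wrist_force: [-0.4, -0.1, -0.0]
opening: 0.351
```

Run:
```python
from fit import *
s=monitor.get_state(); p=capture("wrist"); save(p,"w6",s=1.5); print(inv(s["eef_pos"]),s["time_s"])
```

```text
[-170.90835878   -5.54193725   74.53548795] 12.775
```

View pics/w6.png

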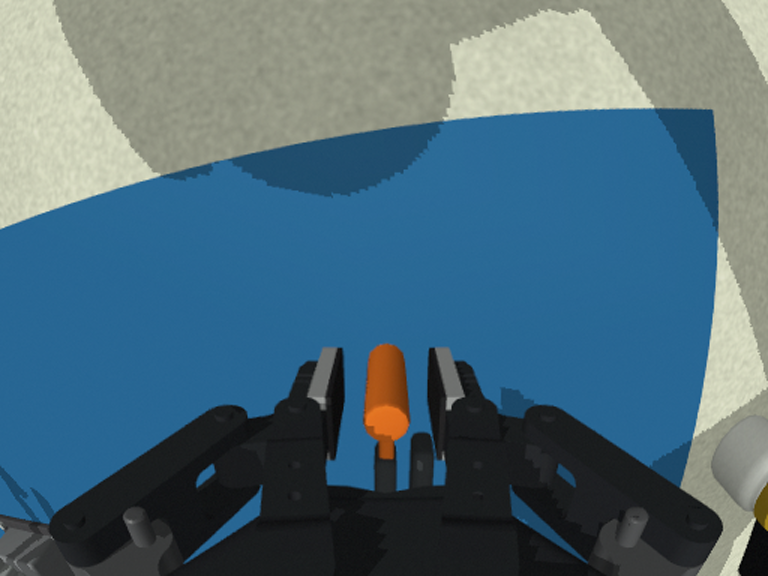

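The knob is centred between the pads at (387,400), about 5 s after letting go. Narrowing the gap and pulling to -y.

jog_arm(
  targets=[
    [[0,0,0],[0,0,0],0.25],
    [[0,0,0],[0,0,0],0.25],
    [[0,-6,0],[0,0,0],0.25],
    [[0,-6,0],[0,0,0],0.25],
    [[0,-6,0],[0,0,0],0.25],
    [[0,-6,0],[0,0,0],0.25],
    [[0,-6,0],[0,0,0],0.25],
    [[0,-6,0],[0,0,0],0.25],
  ],
)

```text
time_s: 13.82
eef_pos: [0.452, 0.1891, 0.0745]
eef_rot: [[-0.989, 0.15, 0.001], [0.15, 0.989, -0.0], [-0.001, -0.0, -1.0]]
wrist_force: [0.8, 1.8, 0.3]
opening: 0.254
```

jog_arm(
  targets=[
    [[0,-6,0],[0,0,0],0.25],
    [[0,-6,0],[0,0,0],0.25],
    [[0,-6,0],[0,0,0],0.25],
    [[0,-4,0],[0,0,0],0.25],
    [[0,0,0],[0,0,0],0.25],
    [[0,0,0],[0,0,0],0.25],
  ],
)

```text
time_s: 14.58
eef_pos: [0.4482, 0.1681, 0.0744]
eef_rot: [[-0.989, 0.15, -0.0], [0.15, 0.989, 0.0], [0.0, 0.0, -1.0]]
wrist_force: [0.9, 3.4, 1.4]
opening: 0.246
```

Run:
```python
from fit import *
s=monitor.get_state(); p=capture("wrist"); save(p,"w7",s=1.5); print(inv(s["eef_pos"]),s["time_s"],s["wrist_force"])
p=capture("top"); save(p,"t7",(110,150,220,285),5)
```

```text
[-171.42574022  -63.48653299   74.44094164] 14.575 [0.92456903 3.35828105 1.43508669]
```

View pics/w7.png

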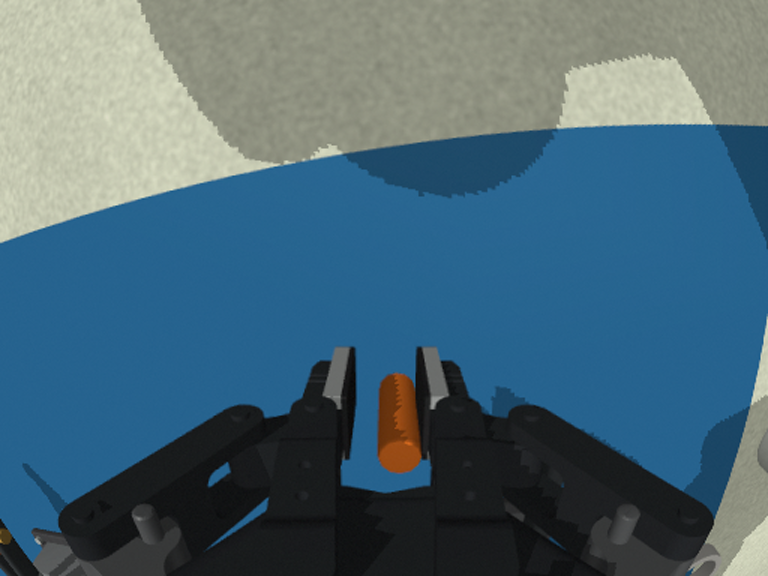

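View pics/t7.png

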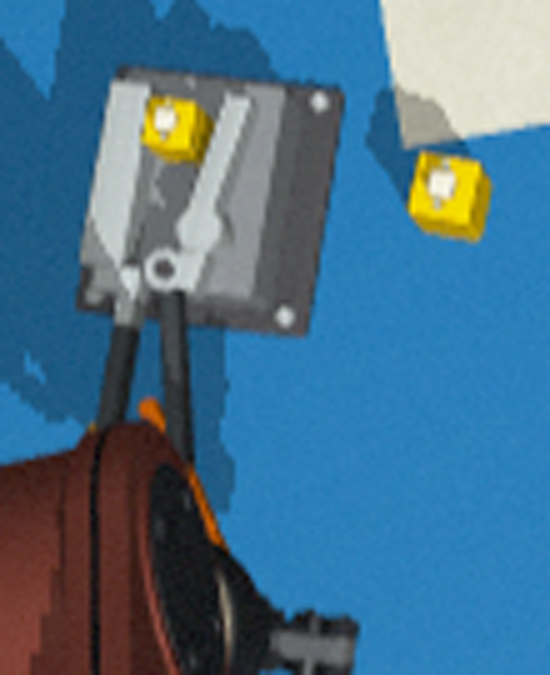

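The pliers are open again: the jaw has swung off the block and the moving handle is splayed. Easing the lever back, opening and leaving upward.

jog_arm(
  targets=[
    [[0,6,0],[0,0,0],0.25],
    [[0,6,0],[0,0,0],0.25],
    [[0,6,0],[0,0,0],0.3],
    [[0,3,0],[0,0,0],0.5],
    [[0,0,0],[0,0,0],0.8],
    [[0,0,0],[0,0,0],0.8],
    [[0,0,-20],[0,0,0],0.8],
    [[0,0,-40],[0,0,0],0.8],
    [[0,0,-50],[0,0,0],0.8],
    [[0,0,0],[0,0,0],0.8],
  ],
)

```text
time_s: 15.92
eef_pos: [0.4546, 0.1892, 0.1892]
eef_rot: [[-0.989, 0.151, 0.009], [0.151, 0.989, 0.002], [-0.009, 0.003, -1.0]]
wrist_force: [-0.1, -0.9, -0.4]
opening: 0.8
```

jog_arm(
  targets=[
    [[20,-40,0],[0,0,0],0.8],
    [[20,-50,0],[0,0,0],0.8],
    [[20,-50,0],[0,0,0],0.8],
    [[0,0,0],[0,0,0],0.8],
    [[0,0,0],[0,0,0],0.8],
  ],
)

```text
time_s: 16.55
eef_pos: [0.3712, 0.0593, 0.1841]
eef_rot: [[-0.988, 0.151, 0.0], [0.151, 0.988, 0.0], [-0.0, 0.0, -1.0]]
wrist_force: [0.6, 0.1, -0.4]
opening: 0.799
```

Run:
```python
from fit import *
p=capture("top"); save(p,"t8",(110,150,220,285),4)
X=cloud(p); z=X[...,2];P=p["pixels"].astype(int);sat=P.max(-1)-P.min(-1)
m=(z>0.0745)&(z<0.085)&(sat<45); reg=np.zeros_like(m); reg[214:253,139:155]=1
q=X[m&reg][:,:2]; l2=cv2.fitLine(q.astype(np.float32),cv2.DIST_HUBER,0,.001,.001).ravel();l2[:2]*=np.sign(l2[0]); print("moving az (was 4.37)",np.degrees(np.arctan2(l2[1],l2[0])))
for d in tip_of("block",p): print(d["confidence"],w(p,d["at"][1]*512,d["at"][0]*384,.05))
p=capture("side"); save(p,"s8",(110,130,300,350),3)
```

```text
moving az (was 4.37) 4.194577
0.74 [0.66371173 0.2043575  0.05      ]
0.71 [0.63392723 0.07866048 0.05      ]
```

View pics/t8.png

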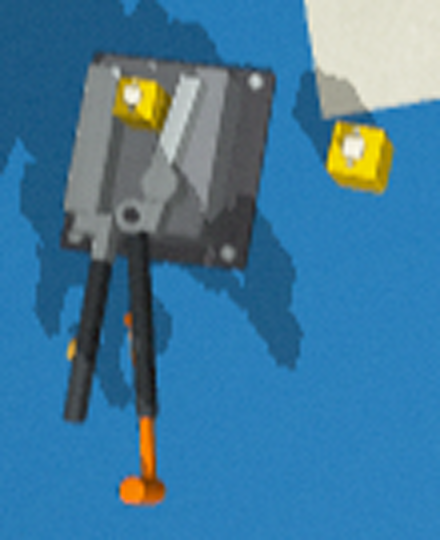

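View pics/s8.png

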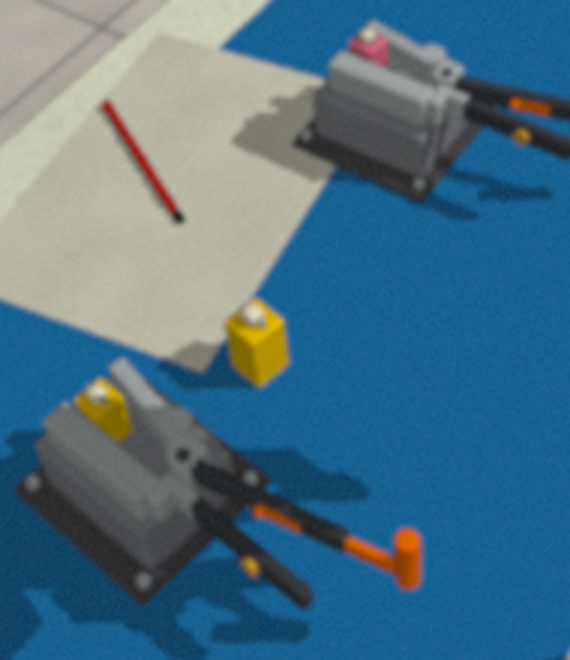

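The handle is open again (4.2° against 4.4° at the start) and the yellow block stands upright between the jaws. The spare pliers haven't moved. Handing in.

```bash
python3 -c "
from h import *
print(r.finish_job())"
```

```text
the job is handed in; nothing more can be done
None
```

I locked the pliers holding the yellow block, left them untouched, then released them with the orange lever and handed the job in at about 16.7 s. No verdict is reported on hand-in.

- **Squeeze:** I closed the fingers on the handles until they went over centre, then let go at about 7.8 s. The wrist and top pictures showed the handles parallel and the jaw shut on the block.
- **Untouched:** Nothing touched the pliers from then until I pulled the knob at about 13 s, roughly 5 s.
- **Release:** I hooked the knob and pulled it to -y, moving the tool 58 mm. The pliers sprang open; I eased the lever back and moved the arm clear.

**Last checks:**
- **Handle:** it is back within 0.003 rad of its starting angle.
- **Yellow block:** it stands upright between the jaws, a few mm from where it began. That shift is judged from the pictures.
- **Other pliers:** the arm never went near them, and in the last side picture they look unchanged.
- **Disagreement:** the fixed handle's end measured about 5 mm longer than described, probably because the camera also saw its end face. It did not affect the moves.

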